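Fetch the filter plate from the pedal-lid magazine and present it over the lens tissue

ROBOT

A 7-joint arm with a two-finger parallel gripper is mounted at the origin on a cart in front of the work surface, level with it; the furniture and walls round the work are solid. World frame = base frame: x ahead of the robot, y to its left, z up, the work surface at z = 0. Lengths are in mm, angles in rad, forces in N, time in s.
With the tool pointing down it reaches from about 350 to 900 mm from the base axis. Payload 8.1 kg.
Tool frame: the origin (TCP) lies midway between the tips of the shut fingers; the grasp point (between the pads) lies 19 mm behind it; z points along the fingers, y is the line along which they close (so a half turn about z gives the same grasp; the last joint's range is limited). The gripper opens to 92 mm and grips with 3 to 60 N. Pads are 19 mm wide; open, the fingers measure 130 mm over their backs; the gripper's body (75 mm by 190 mm) begins 47 mm behind the grasp point.
Start: joints at [1.176, 0.434, 0.025, 1.573, -0.012, 1.134, -0.075], TCP at [179.774, -598.601, 226.742] pointing down, gripper open.
Joint ranges: [-2.62, 2.62], [-0.44, 2.09], [-1.27, 1.32], [0.08, 2.57], [-1.32, 4.46], [0.12, 2], [-2.74, 2.74]. Speed limits (rad/s): [2.22, 2.22, 3.01, 3.01, 3.14, 3.14, 3.14].

INTERFACE

Orientations are given as a unit quaternion [w, x, y, z].
In Python, from bench import arm gives the robot as it stands.
- The arm moves only by the tool apply_moves, never from a script. Its argument "targets" is one flat list of numbers, 7 for each row, row after row: the shift along the world's x, y, z in mm, then the turn, a rotation vector about the world's x, y, z in rad, then the opening in per cent of the stroke, from 0 (shut) to 100 (fully open). A call has 1 to 12 rows; each row is the pose to reach, as a shift and turn from the pose commanded when the call began; what a row does not reach only later rows make up. A row lasts 1/8 s, in which the tool goes at most 62.5 mm and 10.7 degrees, less where a joint would pass 70% of its speed; a pose out of reach is approached as far as the arm can. A call with a gripper value outside its range is refused whole. The fingers move at their own pace and stop on an object; "newtons" is the grip in N (left out, the last holds). Time passes only in rows, so rows that repeat a pose let the fingers close. It gives the time, the measured TCP pose, the force, the opening and the grip force at its end, in the units of the state.
- arm.get_obs(): the state, without advancing time (a new reading comes with each control period).
- arm.camera(name): name is "side" or "top" or "wrist"; returns the picture (480x640x3 uint8, red, green, blue); there is no depth.
- arm.get_calibration(name): a dict with "fx", "fy", "cx", "cy" (pixels), "D" ([k1, k2, p1, p2, k3] as OpenCV has them; the pictures are not rectified), "R" (3x3) and "t" (3): a world point X has camera coordinates R X + t; the wrist camera has in their place "T_tool_cam" (4x4, takes a point from camera to tool coordinates, whose origin is the TCP and whose axes are the flange's). Camera axes: x right, y down, z forward; pixel columns grow to the right and rows downward; lengths in mm; the calibration is good to about 2 mm. A picture is of the moment at which its call begins: read the wrist's pose just before it. get_calibration takes no time and is no camera call.
- arm.close_job(): hands the job in; it is judged then, once.
The state is a dict: "time": time; "joint_positions": joint angles; "qd": joint speeds; "tau": joint torques, N m; "tcp_pos": TCP position; "tcp_rot": TCP orientation; "force": force on the tool from outside, world axes, zero at the start; "wrist_torque": the same for the moment, N m; "width": finger opening in mm; "finger_force": force on a finger pad.
Only numpy, scipy, OpenCV 4.12 (cv2) and the standard library are available. Lean on these libraries where they do the work, as an engineer would, in place of code of your own. Each camera call takes 0.05 s, during which the arm holds its last target. There are 200 camera calls.

TASK

Press the pedal of the filter magazine down to its stop so that the cover pops ajar, then lift the cover until it stands about upright on its own and leave it so. Draw the one filter plate with the grip tab up out of its slot, leaving the two blank plates in theirs, and hold it upright above the middle of the lens-tissue pack with a good hand's breadth of air under it. Finish while still holding it there; do not disturb the pack, the jar, the carton or the petri dish.

Things in the scene. Friction and masses are not known exactly. Their poses are not given: they have to be found in the camera images.
- magazine: Grey box fixed to the table, pedal in front. Origin on the table amid its 3 slots; x to its back, y to its left, z up. Case x -54..+80, y -85..+85, 100 mm high, walls 4, inner floor 6 mm up, open under the cover. Slots at y = -26, 0, +26 mm hold 8 mm plates upright (faces along y, centre x = 0) between black ribs 10.5 mm apart, 50 mm high above the table.
- pedal (a joint): Angle of the spring pedal: 0 at rest, 0.32 rad at its stop; springs back when let go. Axle along the magazine's y at its x = -63, z = 50 mm. A full press takes about 14 N at the pad and drives a lift rod that pushes the cover ajar to about 0.8 rad.
- pedal_pad (a point): Middle of the top of the ribbed rubber pedal pad (46 x 58 mm), 80 mm in front of the pedal's axle and 56 mm above the table at rest; it goes down by about 25 mm.
- flap (a joint): Opening angle of the aluminium cover flap: 0 shut, 1.57 upright, 1.75 rad at its stop. The hinge is stiff, so the flap stays where it is left, when ajar too; it takes 1 to 2 N at its tab to move it.
- flap_hinge (a point): Middle of the cover's hinge axis, at x = +80, z = 102 mm of the magazine; the axis runs along the magazine's y.
- flap_tab (a point): Middle of the pull tab at the cover's front edge, 150 mm from the hinge axis. Tab 44 mm wide, 4 mm thick, ending in an 8 mm bead 160 mm from the hinge; the cover plate is 168 mm wide, 4 mm thick and reaches 135 mm from the hinge. The tab overhangs the case's front when shut.
- filter_mid (a point): Centre (half-way up) of the black-framed filter plate with a glass window: 60 wide (x), 8 thick (y), 82 mm high (z up), about 60 g. Stands in one of the three slots, hidden until the cover is opened. Frame 62 mm high; on its middle the grip tab, 26 wide, 8 thick, 20 mm high, its centre 31 mm above this point.
- filter_foot (a point): Middle of the lower edge of the same filter plate, 41 mm below its centre; axes as the plate's (z up along the plate).
- blank_a_mid (a point): Centre of a black blank plate, 60 x 8 x 44 mm, without tab or window, standing in another slot, its top flush with the ribs.
- blank_b_mid (a point): Centre of the second, identical blank plate in the remaining slot.
- tissue_mid (a point): Centre of the flat pack of lens tissue lying on the table, 70 x 110 x 18 mm (white with a blue-printed top); its top is 9 mm above this point.
- jar_mid (a point): Centre of a bystander: amber jar with white cap, 45 mm across, 55 mm high.
- carton_mid (a point): Centre of a bystander: small flat carton, 78 x 28 x 20 mm.
- agar_mid (a point): Centre of a bystander: petri dish, 64 mm across, 14 mm high.
Mind the look-alikes: they are no part of the job. There is more than one size of the part that bears tissue_mid; the job needs the largest.

How it is judged:
By the outcome, as a careful person would: the job done as asked, in the order asked, and still so for the second after the job is handed in, while the arm keeps its last pose, push and grip.
It also fails if it takes over 61 s, if anything falls off the work surface, if the arm or the gripper's body presses on something with over 40 N, if the wrist force passes 120 N, or if a joint passes its speed limit or range.

## Working session

There is one attempt and no reset: what is moved stays moved. The work goes in short steps, Python scripts to look and compute and a tool call to move; the robot and the scene stay as the last step left them, time stands still between calls to the robot, and variables do not carry over. Pictures are saved under pics/ and viewed, at most 10 in all, crops included, and the job is handed in when it is done.

Besides the shell and the picture viewer there is one more tool, called after ">>>" as name(argument=value, ...) on one line, values as JSON. apply_moves: Moves the arm, as the interface text tells. Its arguments: {"type":"object","properties":{"targets":{"type":"array"},"newtons":{"type":"number"}},"required":["targets"]}

```bash
ls; mkdir -p pics; cat > h.py <<'E'
import numpy as np, cv2
from bench import arm
from scipy.spatial.transform import Rotation as R
def ray(cam,uv,obs=None):
    c=arm.get_calibration(cam); K=np.array([[c['fx'],0,c['cx']],[0,c['fy'],c['cy']],[0,0,1.]])
    p=cv2.undistortPoints(np.array(uv,float).reshape(-1,1,2),K,np.array(c['D'],float)).reshape(-1,2)
    d=np.c_[p,np.ones(len(p))]
    if cam=='wrist':
        o=obs or arm.get_obs(); T=np.array(c['T_tool_cam']); q=o['tcp_rot']
        Rt=R.from_quat([q[1],q[2],q[3],q[0]]).as_matrix()
        return Rt@T[:3,3]+np.array(o['tcp_pos']), d@(Rt@T[:3,:3]).T
    Rm=np.array(c['R']); t=np.array(c['t'])
    return -Rm.T@t, d@Rm
def atz(cam,uv,z,obs=None):
    o,d=ray(cam,uv,obs); z=np.broadcast_to(z,(len(d),))
    return o+d*((z-o[2])/d[:,2])[:,None]
def proj(cam,X,obs=None):
    c=arm.get_calibration(cam); K=np.array([[c['fx'],0,c['cx']],[0,c['fy'],c['cy']],[0,0,1.]])
    X=np.atleast_2d(np.array(X,float))
    if cam=='wrist':
        o=obs or arm.get_obs(); T=np.array(c['T_tool_cam']); q=o['tcp_rot']
        Rt=R.from_quat([q[1],q[2],q[3],q[0]]).as_matrix()
        W=np.eye(4);W[:3,:3]=Rt;W[:3,3]=o['tcp_pos'];M=np.linalg.inv(W@T);Rm,t=M[:3,:3],M[:3,3]
    else: Rm=np.array(c['R']);t=np.array(c['t'])
    return cv2.projectPoints(X,cv2.Rodrigues(Rm)[0],t,K,np.array(c['D'],float))[0].reshape(-1,2)
def snap(cam,name):
    im=arm.camera(cam); cv2.imwrite('pics/'+name,im[:,:,::-1]); return im
E
python3 - <<'E'
from h import *
a=snap('top','top0.png'); b=snap('side','side0.png')
cv2.imwrite('pics/both.png',cv2.resize(np.hstack([a,b])[:,:,::-1],(800,300)))
for c in('top','side'):print(c,ray(c,[[320,240]]), arm.get_calibration(c)['fx'])
print(arm.get_obs())
E
```

```text
pics
top (array([ 432.66259084,   -6.69809795, 1251.41141378]), array([[ 0.17204178,  0.00244233, -0.98514563]])) 441.6025292823475
side (array([ 537.32273323, -946.33175818,  905.06669425]), array([[ 0.06891757,  0.74166374, -0.66723238]])) 508.41852483722107
{'time': 0.1, 'joint_positions': array([ 1.17639415,  0.43516461,  0.02496148,  1.57396307, -0.0115957 ,
        1.1340234 , -0.07510674]), 'qd': array([-0.00116836, -0.001704  , -0.00112925, -0.00232675, -0.00021667,
        0.00103601,  0.00077913]), 'tau': array([ 4.21479723e-03, -6.69124103e+01,  9.88352560e-01, -3.15140784e+01,
       -6.05646428e-02,  3.74656159e-02,  4.15887450e-05]), 'tcp_pos': array([ 179.6265376 , -598.16536859,  226.03294232]), 'tcp_rot': array([-6.87133376e-04,  9.89379628e-01,  1.45352851e-01, -1.65498203e-04]), 'force': array([0.10082206, 0.78345539, 0.12725603]), 'wrist_torque': array([ 0.01374595,  0.00300494, -0.0047691 ]), 'finger_force': 0.0, 'width': 91.72963968142639}
```

View pics/top0.png

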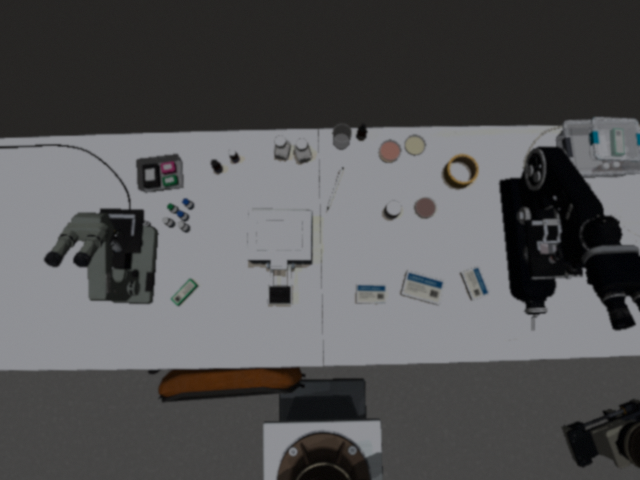

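View pics/side0.png

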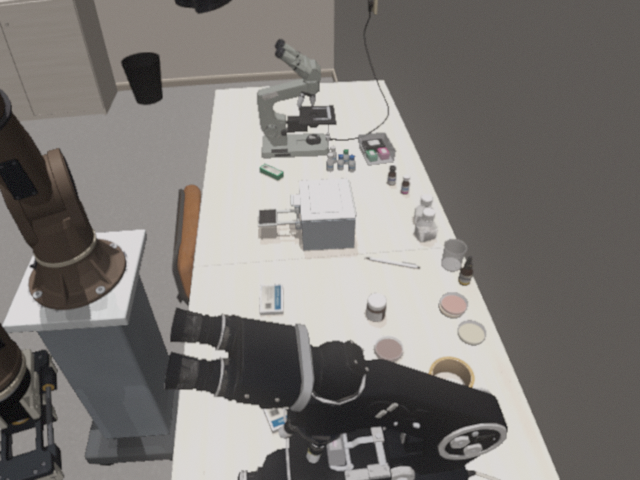

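The top view shows the magazine at (280,237) with its pedal pad at (280,295). There are three tissue packs at (371,293), (423,287) and (474,283), and the middle one looks largest. The jar is at (393,209), the petri dish at (425,208) and the green carton at (185,291). I'll enlarge crops of these.

```bash
python3 - <<'E'
from h import *
a=cv2.imread('pics/top0.png');b=cv2.imread('pics/side0.png')
def cr(im,x,y,w,h,s): return cv2.resize(im[y:y+h,x:x+w],None,fx=s,fy=s,interpolation=cv2.INTER_CUBIC)
m=cr(a,240,200,80,110,5) #400x550
s=cr(b,250,170,110,90,3.6)[:324,:396]
t=cr(a,350,262,144,50,2.75)[:137,:396]
out=np.zeros((550,800,3),np.uint8); out[:,:400]=m
out[:s.shape[0],402:402+s.shape[1]]=s; out[330:330+t.shape[0],402:402+t.shape[1]]=t
cv2.imwrite('pics/c1.png',np.clip(out*1.4,0,255).astype(np.uint8))
E
```

```text
(no output)
```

View pics/c1.png

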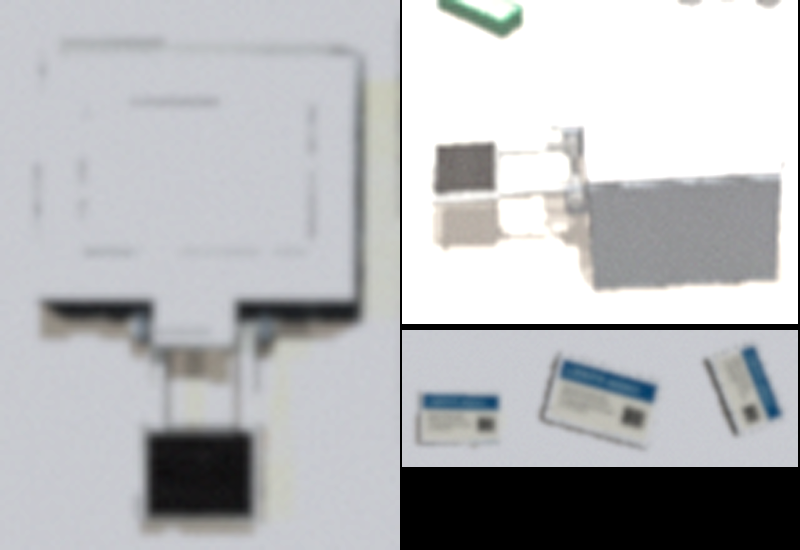

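In the crop, the pad is a black rectangle with crop corners (147,430)–(253,516), the cover's front edge is at row 300 and its tab ends at row 346. The middle pack has crop corners (560,357), (658,380), (647,446) and (546,419), and it is the largest. I'll measure these.

```bash
python3 - <<'E'
from h import *
f=lambda L:np.array(L,float)/5+[240,200]
g=lambda L:(np.array(L,float)-[402,330])/2.75+[350,262]
np.set_printoptions(precision=1,suppress=True)
print('pad',atz('top',f([[147,430],[253,430],[253,516],[147,516]]),56)); print(atz('top',f([[200,473]]),56))
print('cover',atz('top',f([[40,300],[357,303],[357,50],[62,42]]),104))
print('tab',atz('top',f([[155,346],[237,346],[196,346]]),104))
for n,L in dict(big=[[560,357],[658,380],[647,446],[546,419]],l=[[420,394],[499,394],[499,442],[420,442]],r=[[708,358],[752,345],[781,415],[738,433]]).items():
    P=atz('top',g(L),18); print(n,P.mean(0),np.linalg.norm(np.diff(P,axis=0),axis=1), np.degrees(np.arctan2(*(P[1]-P[0])[1::-1])))
h=lambda L:(np.array(L,float)-[402,0])/3.6+[250,170]
print('side pad',atz('side',h([[435,145],[496,145],[496,193],[435,193]]),56), 'coverSE edge',atz('side',h([[585,181],[780,175]]),102),'foot',atz('side',h([[595,289],[777,279]]),0))
print('jar,dish,carton',atz('top',[[393,206],[425,208],[185,291]],[55,14,20]))
E
```

```text
pad [[518.3 135.8  56. ]
 [517.1  78.4  56. ]
 [470.9  79.   56. ]
 [472.1 136.   56. ]]
[[494.5 107.3  56. ]]
cover [[584.1 186.  104. ]
 [578.8  19.8 104. ]
 [714.8  17.3 104. ]
 [722.9 175.  104. ]]
tab [[558.6 125.7 104. ]
 [557.6  82.9 104. ]
 [558.1 104.3 104. ]]
big [ 506.6 -288.4   18. ] [102.5  68.2 105.4] -104.66618006459655
l [ 492.5 -142.    18. ] [80.3 48.4 79.8] -91.36034820336158
r [ 515.9 -435.1   18. ] [48.2 76.3 48.7] -75.2895535895527
side pad [[474.6 134.7  56. ]
 [520.  129.5  56. ]
 [517.9  73.7  56. ]
 [473.9  78.7  56. ]] coverSE edge [[580.5  24.4 102. ]
 [714.7  15.9 102. ]] foot [[584.2  24.4   0. ]
 [716.9  20.4   0. ]]
jar,dish,carton [[ 733.3 -209.5   55. ]
 [ 735.7 -308.8   14. ]
 [ 511.8  376.2   20. ]]
```

```bash
python3 - <<'E'
from h import *
np.set_printoptions(precision=3,suppress=True)
print(np.array(arm.get_calibration('wrist')['T_tool_cam']))
print(R.from_quat(np.roll(arm.get_obs()['tcp_rot'],-1)).as_matrix())
E
```

```text
[[   0.      -0.956   -0.295   79.368]
 [   1.       0.001   -0.001   -0.414]
 [   0.001   -0.295    0.956 -157.657]
 [   0.       0.       0.       1.   ]]
[[ 0.958  0.288 -0.001]
 [ 0.288 -0.958  0.001]
 [-0.    -0.001 -1.   ]]
```

>>> apply_moves(targets=[40, 60, 10, 0, 0, -0.03, 0, 65, 120, 10, 0, 0, -0.06, 0, 95, 180, 10, 0, 0, -0.09, 0, 120, 240, 10, 0, 0, -0.12, 0, 145, 300, 10, 0, 0, -0.15, 0, 170, 360, 5, 0, 0, -0.18, 0, 200, 420, 0, 0, 0, -0.21, 0, 230, 480, -10, 0, 0, -0.24, 0, 255, 540, -20, 0, 0, -0.27, 0, 275, 600, -30, 0, 0, -0.3, 0, 295, 655, -40, 0, 0, -0.323, 0, 311, 705, -50, 0, 0, -0.323, 0])

```text
time: 1.6
tcp_pos: [482.6, 82.8, 181.1]
tcp_rot: [0.0, 1.0, -0.016, 0.0]
force: [1.2, -0.5, 0.2]
width: 0.1
finger_force: 0.0
```

```bash
python3 - <<'E'
from h import *
o=arm.get_obs();print(o['joint_positions'],o['tcp_pos'])
E
```

```text
[ 0.05294569  0.29927619 -0.41153646  1.92870727  0.14655962  0.94235908
 -2.03174032] [482.64838844  82.83136793 181.13837149]
```

>>> apply_moves(targets=[0, 0, 0, 0, 0, 0.18, 0, 0, 0, 0, 0, 0, 0.36, 0, 0, 0, 0, 0, 0, 0.54, 0, 0, 0, 0, 0, 0, 0.72, 0, 0, 0, 0, 0, 0, 0.9, 0, 0, 0, 0, 0, 0, 1.08, 0, 0, 0, 0, 0, 0, 1.26, 0, 0, 0, 0, 0, 0, 1.44, 0, 0, 0, 0, 0, 0, 1.62, 0, 0, 0, 0, 0, 0, 1.8, 0])

```text
time: 2.85
tcp_pos: [481.9, 80.9, 181.3]
tcp_rot: [-0.0, 0.632, 0.775, -0.0]
force: [0.2, 0.2, -0.7]
width: 0.4
finger_force: 0.0
```

>>> apply_moves(targets=[0, 0, 0, 0, 0, 0.18, 0, 0, 0, 0, 0, 0, 0.36, 0, 0, 0, 0, 0, 0, 0.54, 0, 0, 0, 0, 0, 0, 0.72, 0, 0, 0, 0, 0, 0, 0.9, 0, 0, 0, 0, 0, 0, 1.08, 0, 0, 0, 0, 0, 0, 1.26, 0, 0, 0, 0, 0, 0, 1.34, 0, 0, 0, 0, 0, 0, 1.34, 0])

```text
time: 3.98
tcp_pos: [482.0, 80.9, 181.2]
tcp_rot: [-0.0, 0.017, 1.0, 0.0]
force: [-0.6, -0.1, 0.9]
width: 0.4
finger_force: 0.0
```

```bash
python3 - <<'E'
from h import *
o=arm.get_obs();print(o['joint_positions'],o['tcp_pos'],o['tcp_rot'],o['time'],o['force'])
o=arm.get_obs();a=snap('wrist','w1.png')
E
```

```text
[ 0.55221371  0.49671012 -1.12352475  1.8957981   0.50957926  1.07506755
  0.75782511] [481.9748313   80.86876741 181.1826018 ] [-4.18866702e-04  1.68917572e-02  9.99857229e-01  1.18627954e-04] 3.975 [-0.64028406 -0.130631    0.90353283]
```

View pics/w1.png

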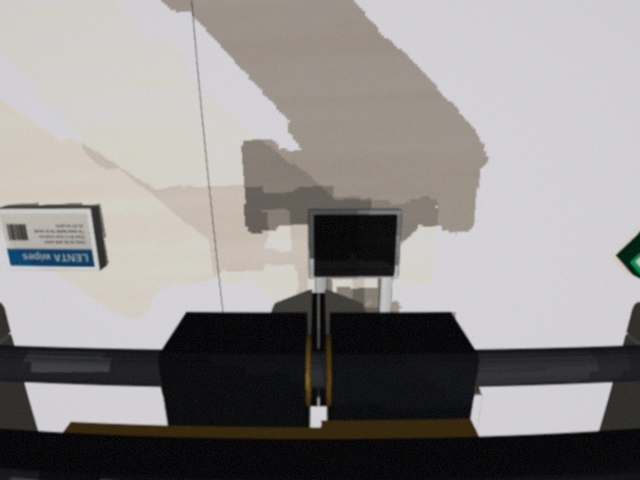

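The wrist view shows the pad at (312..398, 212..275), with its centre near (355,243).

```bash
python3 - <<'E'
from h import *
np.set_printoptions(precision=1,suppress=True)
print(atz('wrist',[[313,213],[399,213],[396,275],[314,275],[355,243]],56))
E
```

```text
[[468.1  78.5  56. ]
 [470.1 137.5  56. ]
 [515.8 136.4  56. ]
 [513.6  77.5  56. ]
 [490.7 107.1  56. ]]
```

>>> apply_moves(targets=[4, 13, -30, 0, 0, 0, 0, 8, 26, -60, 0, 0, 0, 0, 8, 26, -105, 0, 0, 0, 0, 8, 26, -115, 0, 0, 0, 0, 8, 26, -125, 0, 0, 0, 0, 8, 26, -133, 0, 0, 0, 0, 8, 26, -141, 0, 0, 0, 0, 8, 26, -147, 0, 0, 0, 0, 8, 26, -150, 0, 0, 0, 0, 8, 26, -150, 0, 0, 0, 0], newtons=20)

```text
time: 5.28
tcp_pos: [492.2, 107.4, 33.4]
tcp_rot: [0.002, 0.017, 1.0, 0.0]
force: [0.6, -1.6, 8.4]
width: 0.3
finger_force: 4.2
```

```bash
python3 - <<'E'
from h import *
o=arm.get_obs();print(o['joint_positions'])
a=snap('side','s2.png')
cv2.imwrite('pics/s2c.png',cv2.resize(a[130:280,220:380,::-1],None,fx=4,fy=4))
E
```

```text
[ 0.33034206  0.68839277 -0.91879889  2.01380023  0.76337758  0.82153498
  0.50050405]
```

View pics/s2c.png

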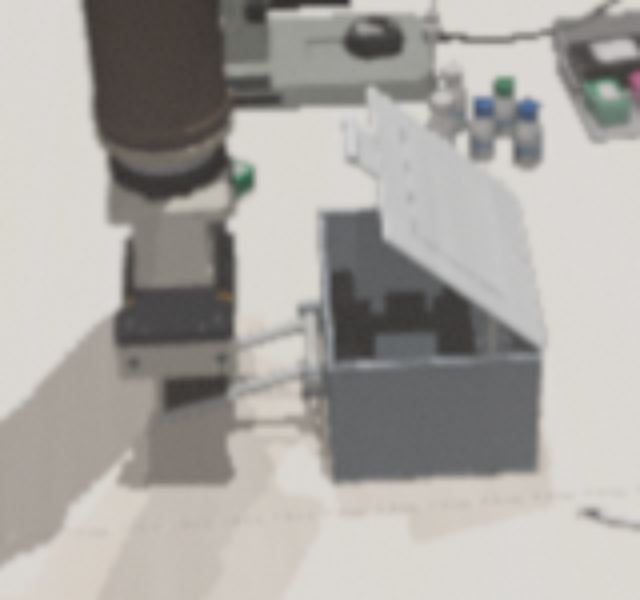

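The side view shows the cover popped ajar, with its tab at about crop (360,145). The tip is on the pad, but the force is only 8 N, so I'll press on to the stop.

>>> apply_moves(targets=[0, 0, -2, 0, 0, 0, 0, 0, 0, -4, 0, 0, 0, 0, 0, 0, -5, 0, 0, 0, 0, 0, 0, -5, 0, 0, 0, 0])

```text
time: 5.82
tcp_pos: [492.9, 107.5, 30.3]
tcp_rot: [0.003, 0.017, 1.0, -0.0]
force: [-4.9, -6.0, 34.4]
width: 0.1
finger_force: 17.2
```

>>> apply_moves(targets=[0, 0, 10, 0, 0, 0, 0, 0, 0, 45, 0, 0, 0, 0, 0, 0, 95, 0, 0, 0, 0, 0, -2, 145, 0, 0, 0, 0, 10, -4, 165, 0, 0, 0, 0, 40, -4, 165, 0, 0, 0, 0, 60, -4, 165, 0, 0, 0, 0, 60, -4, 165, 0, 0, 0, 0])

```text
time: 6.82
tcp_pos: [551.5, 103.0, 192.4]
tcp_rot: [0.001, 0.017, 1.0, 0.0]
force: [-1.1, 0.2, -0.5]
width: 0.5
finger_force: 0.0
```

```bash
python3 - <<'E'
from h import *
o=arm.get_obs();print(o['joint_positions'])
a=snap('side','s3.png')
cv2.imwrite('pics/s3c.png',cv2.resize(a[120:270,220:380,::-1],None,fx=4,fy=4))
m=np.array([636,102,0]); Rz=R.from_euler('z',-1.9,degrees=True).as_matrix()
for th in (.6,.7,.8,.9):
    X=[m+Rz@[80-160*np.cos(th),y,102+160*np.sin(th)] for y in(-22,22)]
    print(th,(proj('side',X)-[220,120])*4)
E
```

```text
[ 0.43408328  0.5840453  -1.06238468  1.71982652  0.55074565  1.16914911
  0.75363907]
0.6 [[316.06340744 227.52268295]
 [313.51495946 187.51301318]]
0.7 [[331.22952497 209.46974682]
 [328.26764262 169.69771158]]
0.8 [[348.65880481 192.52474442]
 [345.21898278 152.98739361]]
0.9 [[368.18190022 176.91092549]
 [364.20409038 137.6007541 ]]
```

View pics/s3c.png

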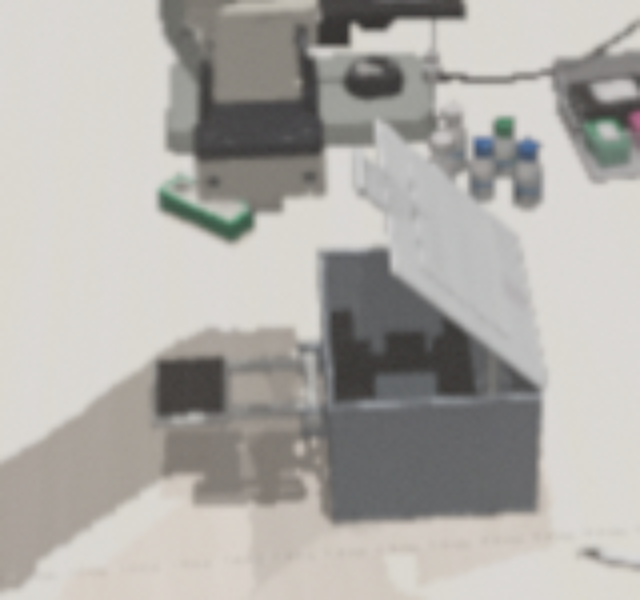

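The pedal has sprung back and the flap is ajar at about 0.85 rad, with its bead at crop (360,170). The fingertips are in front of it, so I'll push it back along its arc.

>>> apply_moves(targets=[25, 0, 0, 0, 0, 0, 0, 40, 0, 0, 0, 0, 0, 0, 50, 0, 5, 0, 0, 0, 0, 60, 0, 12, 0, 0, 0, 0, 70, -1, 18, 0, 0, 0, 0, 80, -1, 23, 0, 0, 0, 0, 92, -1, 29, 0, 0, 0, 0, 92, -1, 29, 0, 0, 0, 0])

```text
time: 7.88
tcp_pos: [643.4, 102.2, 220.8]
tcp_rot: [0.001, 0.017, 1.0, 0.0]
force: [-0.3, 0.4, -1.0]
width: 0.5
finger_force: 0.0
```

```bash
python3 - <<'E'
from h import *
o=arm.get_obs();print(o['joint_positions'],o['force'])
a=snap('side','s4.png')
cv2.imwrite('pics/s4c.png',cv2.resize(a[120:270,220:380,::-1],None,fx=4,fy=4))
m=np.array([636,102,0]); Rz=R.from_euler('z',-1.9,degrees=True).as_matrix()
for th in (.8,1,1.2,1.4,1.57):
    X=[m+Rz@[80-135*np.cos(th),y,102+135*np.sin(th)] for y in(-84,84)]
    print(th,(proj('side',X)-[220,120])*4)
E
```

```text
[ 0.34681099  0.68402423 -1.01021439  1.45416052  0.58486006  1.32333927
  0.83403939] [-0.34866095  0.40494981 -1.02795958]
0.8 [[384.21458536 275.66051069]
 [368.22517384 123.40310813]]
1 [[420.01234428 250.60424697]
 [400.41215048  99.68570098]]
1.2 [[461.35276515 231.3814272 ]
 [437.59146141  81.60044965]]
1.4 [[506.32042586 219.02890458]
 [478.06971731  70.09542464]]
1.57 [[545.77634867 214.43847411]
 [513.64389283  65.94950259]]
```

View pics/s4c.png

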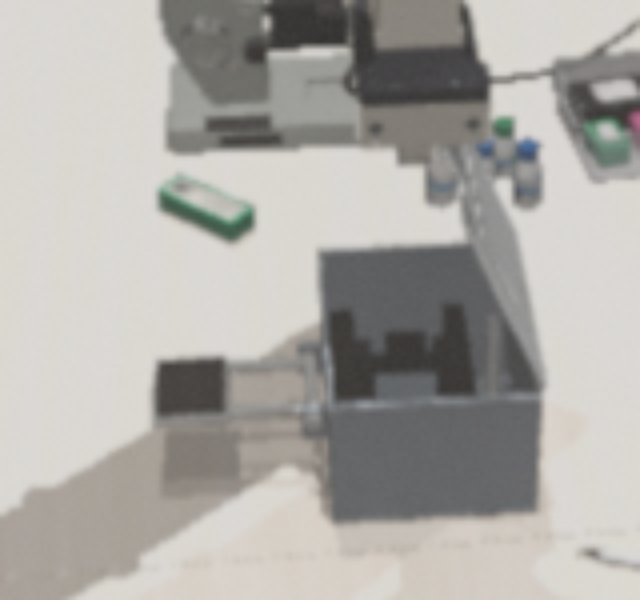

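The flap is now at about 1.23 rad, with its near front corner at crop (468,232). I'll finish the push to upright and back off.

>>> apply_moves(targets=[12, 0, 4, 0, 0, 0, 0, 24, -1, 8, 0, 0, 0, 0, 36, -1, 10, 0, 0, 0, 0, 48, -2, 11, 0, 0, 0, 0, 55, -2, 11, 0, 0, 0, 0, 55, -2, 11, 0, 0, 0, 0, 20, -2, 11, 0, 0, 0, 0, -33, -2, 11, 0, 0, 0, 0, -53, -2, 31, 0, 0, 0, 0, -53, -2, 31, 0, 0, 0, 45, -53, -2, 31, 0, 0, 0, 45])

```text
time: 9.3
tcp_pos: [589.9, 99.6, 251.3]
tcp_rot: [0.0, 0.017, 1.0, -0.0]
force: [0.2, 0.2, -1.3]
width: 15.9
finger_force: 0.0
```

```bash
python3 - <<'E'
from h import *
o=arm.get_obs();print(o['joint_positions'],o['tcp_pos'])
a=snap('side','s5.png'); w=snap('wrist','w5.png')
A=cv2.resize(a[120:270,240:360],None,fx=3.3,fy=3.3,interpolation=cv2.INTER_CUBIC)
W=cv2.resize(w,(400,300))
out=np.zeros((495,800,3),np.uint8); out[:,:396]=A[:495]; out[:300,400:]=W
cv2.imwrite('pics/m5.png',out[:,:,::-1])
E
```

```text
[ 0.41584938  0.58685748 -1.06470565  1.54806807  0.52440012  1.31846788
  0.82605772] [589.85655563  99.5563296  251.27723805]
```

View pics/m5.png

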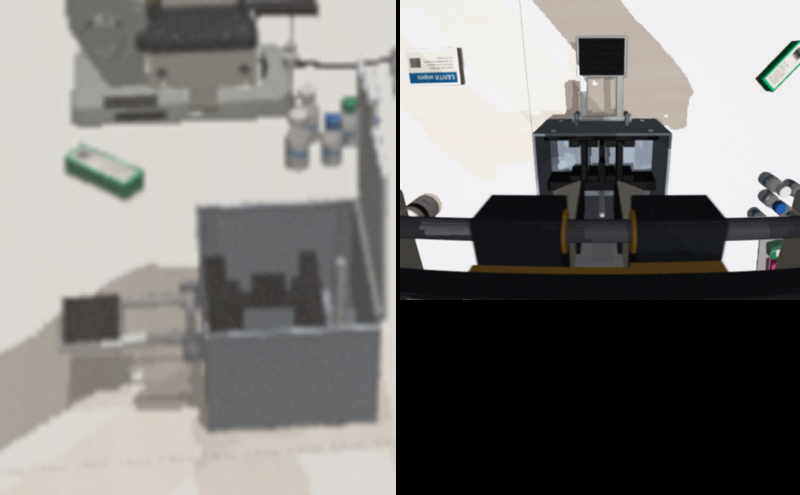

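The flap now stands upright and holds by itself. The slots are visible in the wrist view near (600,160). I'll enlarge both views with the projected tab outlines for each slot hypothesis.

```bash
python3 - <<'E'
from h import *
a=cv2.imread('pics/side0.png');a=cv2.imread('pics/s5.png');w=cv2.imread('pics/w5.png')
m=np.array([636,102,0]); Rz=R.from_euler('z',-1.9,degrees=True).as_matrix()
A=cv2.resize(a[175:235,295:360],None,fx=6,fy=6,interpolation=cv2.INTER_CUBIC)
W=cv2.resize(w[180:330,205:435],None,fx=3.4,fy=3.4,interpolation=cv2.INTER_CUBIC)[:, :]
A=np.clip(A*1.6,0,255).astype(np.uint8); W=np.clip(W*2.0,0,255).astype(np.uint8)
A0=A.copy()
for y,c in((-26,(0,0,255)),(0,(0,200,0)),(26,(255,0,0))):
    X=np.array([m+Rz@[x,y,z] for x,z in((-13,68),(-13,88),(13,88),(13,68))])
    cv2.polylines(A,[((proj('side',X)-[295,175])*6).astype(int)],True,c,1)
    cv2.polylines(W,[((proj('wrist',X)-[205,180])*3.4).astype(int)],True,c,1)
print(A.shape,W.shape)
out=np.zeros((600,800,3),np.uint8)
W=W[:330]; 
out[:330,:782]=W[:, :782]; A1=np.hstack([A0,A])[70:330]; A1=A1[:,:780]; out[335:335+len(A1),:A1.shape[1]]=A1
cv2.imwrite('pics/m6.png',out)
E
```

```text
(360, 390, 3) (510, 782, 3)
```

View pics/m6.png

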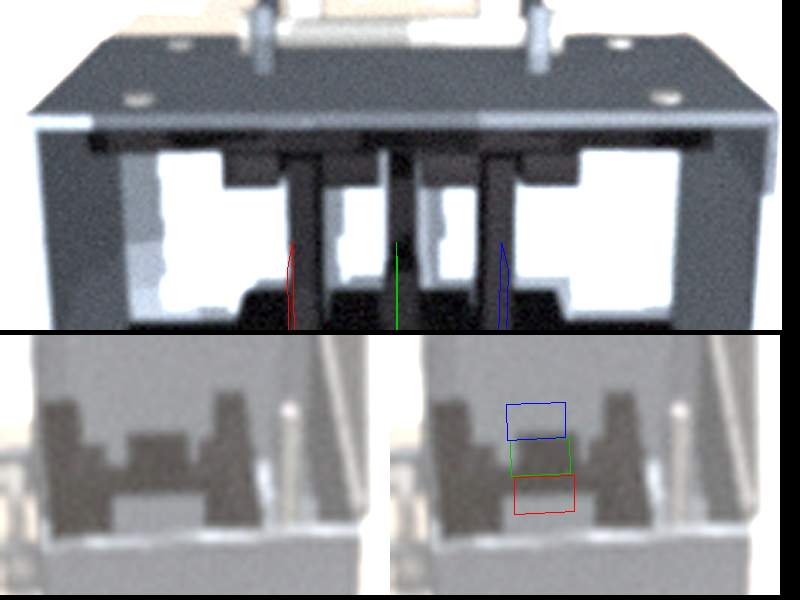

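In the side view, the tab at (520–578, 435–475) coincides with the middle-slot outline (green). The other two slots hold plates flush with the ribs. So the filter is in the middle slot, at about (638, 102), and I'll descend on it.

>>> apply_moves(targets=[24, 1, 0, 0, 0, 0, 42, 48, 2, 0, 0, 0, 0, 42, 48, 2, -40, 0, 0, 0, 42, 48, 2, -80, 0, 0, 0, 42, 48, 2, -120, 0, 0, 0, 42, 48, 2, -150, 0, 0, 0, 42, 48, 2, -170, 0, 0, 0, 42, 48, 2, -182, 0, 0, 0, 42, 48, 2, -190, 0, 0, 0, 42, 48, 2, -190, 0, 0, 0, 42])

```text
time: 10.65
tcp_pos: [637.3, 102.2, 61.6]
tcp_rot: [0.0, 0.016, 1.0, 0.0]
force: [-0.3, -0.8, 0.7]
width: 38.6
finger_force: 0.0
```

>>> apply_moves(targets=[0, 0, 0, 0, 0, 0, 0, 0, 0, 0, 0, 0, 0, 0, 0, 0, 0, 0, 0, 0, 0, 0, 0, 0, 0, 0, 0, 0, 0, 0, 0, 0, 0, 0, 0, 0, 0, 0, 0, 0, 0, 0], newtons=25)

```text
time: 11.4
tcp_pos: [637.4, 102.1, 61.8]
tcp_rot: [0.0, 0.016, 1.0, 0.0]
force: [-1.0, -0.6, 2.6]
width: 8.2
finger_force: 25.0
```

>>> apply_moves(targets=[0, 0, 6, 0, 0, 0, 0, 0, 0, 15, 0, 0, 0, 0, 0, 0, 27, 0, 0, 0, 0, 0, 0, 40, 0, 0, 0, 0, 0, 0, 55, 0, 0, 0, 0, 0, 0, 70, 0, 0, 0, 0, 0, 0, 90, 0, 0, 0, 0, 0, 0, 110, 0, 0, 0, 0, 0, 0, 128, 0, 0, 0, 0, 0, 0, 140, 0, 0, 0, 0, 0, 0, 140, 0, 0, 0, 0])

```text
time: 12.78
tcp_pos: [637.6, 102.3, 202.5]
tcp_rot: [0.001, 0.017, 1.0, 0.0]
force: [0.2, -0.1, -0.8]
width: 8.0
finger_force: 25.0
```

```bash
python3 - <<'E'
from h import *
o=arm.get_obs();print(o['joint_positions'],o['tcp_pos'])
E
```

```text
[ 0.35094534  0.69116035 -1.00703378  1.49365669  0.59659161  1.2854823
  0.81703023] [637.57738714 102.33613944 202.5365661 ]
```

>>> apply_moves(targets=[-6, -12, 0, 0, 0, 0, 0, -16, -40, 0, 0, 0, 0, 0, -28, -76, 0, 0, 0, 0, 0, -41, -115, 0, 0, 0, 0, 0, -54, -155, 0, 0, 0, 0, 0, -67, -195, 0, 0, 0, 0, 0, -80, -235, 0, 0, 0, 0, 0, -93, -275, 0, 0, 0, 0, 0, -105, -312, 0, 0, 0, 0, 0, -117, -347, 0, 0, 0, 0, 0, -126, -375, 0, 0, 0, 0, 0, -130, -390, 0, 0, 0, 0, 0])

```text
time: 14.28
tcp_pos: [505.3, -290.2, 200.5]
tcp_rot: [-0.001, 0.018, 1.0, 0.0]
force: [0.2, -0.8, -0.5]
width: 7.9
finger_force: 25.0
```

>>> apply_moves(targets=[0, 0, -4, 0, 0, 0, 0, 0, 0, -8, 0, 0, 0, 0, 0, 0, -10, 0, 0, 0, 0, 0, 0, -10, 0, 0, 0, 0])

```text
time: 14.78
tcp_pos: [507.5, -287.0, 191.4]
tcp_rot: [-0.0, 0.016, 1.0, 0.0]
force: [0.3, 0.0, -0.7]
width: 7.9
finger_force: 25.0
```

```bash
python3 - <<'E'
from h import *
o=arm.get_obs();print(o['joint_positions'],o['tcp_pos'],o['tcp_rot'],o['time'])
w=snap('wrist','w7.png');s=snap('side','s7.png');t=snap('top','t7.png')
out=np.zeros((600,800,3),np.uint8)
out[:300,:400]=cv2.resize(w,(400,300))
S=cv2.resize(s[160:260,230:360],None,fx=3,fy=3); out[:300,402:402+390]=S
out[302:302+298,:397]=cv2.resize(t[180:330,235:435],(397,298))
out[302:602,402:800]=cv2.resize(s[210:430,200:492],(398,298))
cv2.imwrite('pics/m7.png',out[:,:,::-1])
E
```

```text
[ 1.11798752  0.63202221 -1.07813068  1.66525371  0.59003915  1.20873055
  1.44075859] [ 507.46975106 -286.98171368  191.42724746] [-5.15443133e-05  1.56755617e-02  9.99877122e-01  1.23193668e-04] 14.775
```

View pics/m7.png

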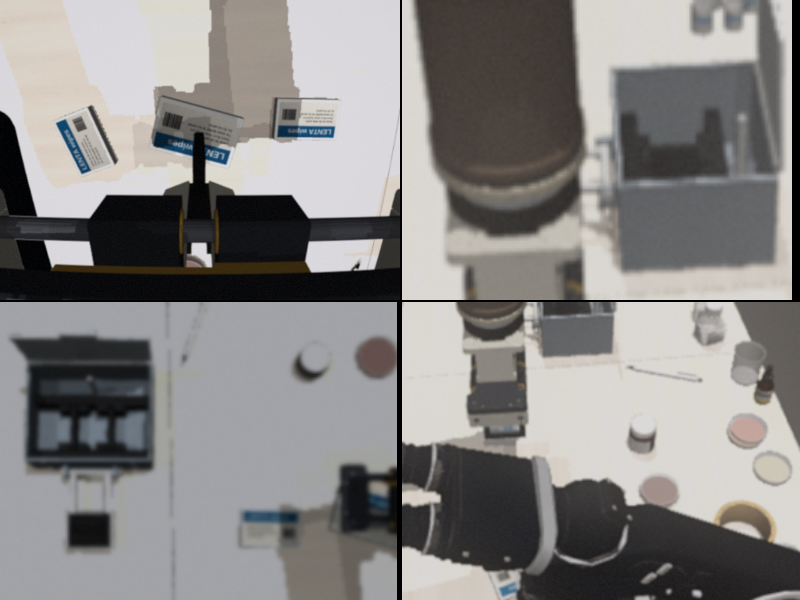

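The filter is held above the middle pack, the flap is still upright, the blanks are in their slots and the bystanders are untouched. I'll check the pack centre from its wrist-view corners at composite (165,96), (243,120), (231,168) and (153,148).

```bash
python3 - <<'E'
from h import *
P=atz('wrist',np.array([[165,97],[243,120],[231,168],[153,148]])*1.6,[18,18,18,18]);print(P.round(1),P.mean(0),np.linalg.norm(np.diff(P,axis=0),axis=1))
print(proj('wrist',[507.5,-287,132])/1.6, arm.get_obs()['force'])
E
```

```text
[[ 458.  -327.2   18. ]
 [ 489.9 -230.3   18. ]
 [ 554.4 -245.3   18. ]
 [ 523.2 -347.3   18. ]] [ 506.37406546 -287.51902915   18.        ] [101.98035297  66.21883981 106.66893449]
[[198.8683431  165.85264027]] [ 0.06856583 -0.33160416 -0.21366654]
```

```bash
python3 -c "
from bench import arm
print(arm.close_job())"
```

```text
the job is handed in; nothing more can be done
None
```

The job is handed in at about 15 s: the pedal was pressed to its stop, the cover stands upright on its own, both blanks are still in their slots, and the filter plate is held upright over the middle of the largest tissue pack with about 118 mm of air under it. I have no judging result.

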